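Put the iron wedge away and snap the slide-top box shut

ROBOT

A 6-joint arm with a two-finger parallel gripper is mounted at the origin on a cart in front of the work surface, level with it; the furniture and walls round the work are solid. World frame = base frame: x ahead of the robot, y to its left, z up, the work surface at z = 0. Lengths are in m, angles in rad, forces in N, time in s.
With the tool pointing down it reaches from about 0.3 to 0.95 m from the base axis. Payload 3.1 kg.
Tool frame: the origin (TCP) lies on the centre line of the jaws, within the pads' length; the fingertips stand 25 mm ahead of it and the grasp point (between the pads) lies 6 mm ahead of it; z points along the fingers, y is the line along which they close (so a half turn about z gives the same grasp; the last joint's range is limited). The gripper opens to 85 mm and grips with 20 to 120 N. Pads are 22 mm wide; open, the fingers measure 114 mm over their backs; the gripper's body (76 mm by 85 mm) begins 54 mm behind the grasp point. The pads swing forward as they close: fully open they stand 13 mm farther back than shut.
Start: joints at [-1.327, 0.308, 1.634, -0, 1.2, -0.07], TCP at [0.193, -0.594, 0.256] pointing down, gripper open.
Joint ranges: [-3.06, 3.06], [-0.79, 1.96], [0.05, 2.63], [-1.19, 4.34], [0.05, 2.64], [-2.94, 2.94]. Speed limits (rad/s): [2.79, 2.79, 3.14, 3.14, 3.14, 3.14].

INTERFACE

Orientations are given as a 3x3 rotation matrix whose columns are the frame's x, y, z axes.
In Python, from station import manip gives the robot as it stands.
- The arm moves only by the tool move_arm, never from a script. Its argument "rows" is one flat list of numbers, 7 for each row, row after row: the turn, a rotation vector about the world's x, y, z in degrees, then the shift along the world's x, y, z in m, then the opening, from 0 (shut) to 1 (fully open). A call has 1 to 12 rows; each row is the pose to reach, as a shift and turn from the pose commanded when the call began; what a row does not reach only later rows make up. A row lasts 1/10 s, in which the tool goes at most 50 mm and 8.59 degrees, less where a joint would pass 70% of its speed; a pose out of reach is approached as far as the arm can. A call with a gripper value outside its range is refused whole. The fingers move at their own pace and stop on an object; "grip_force" is the grip in N (left out, the last holds). Time passes only in rows, so rows that repeat a pose let the fingers close. It gives the time, the measured TCP pose, the force, the opening and the grip force at its end, in the units of the state.
- manip.observe(): the state, without advancing time (a new reading comes with each control period).
- manip.capture(name): name is "scene" or "top" or "wrist"; returns a dict with "image" (420x560x3 uint8, red, green, blue), "depth" (420x560 float32, m along the optical axis (not along the pixel's ray), 0 where there is no reading), "fx", "fy", "cx", "cy" (pixels), "rvec" (rotation vector, rad) and "tvec" (3), from world to camera coordinates, as OpenCV has them. Camera axes: x right, y down, z forward; pixel columns grow to the right and rows downward; lengths in m; the calibration is good to about 2 mm. A picture is of the moment at which its call begins.
- manip.sign_off(): hands the job in; it is judged then, once.
The state is a dict: "clock": time; "joint_pos": joint angles; "qvel": joint speeds; "effort": joint torques, N m; "tcp_pos": TCP position; "eef_rot": TCP orientation; "wrist_force": force on the tool from outside, world axes, zero at the start; "torque": the same for the moment, N m; "grip_width": opening from 0.0 (shut) to 1.0 (fully open); "finger_force": force on a finger pad.
Only numpy, scipy, OpenCV 4.12 (cv2) and the standard library are available. Lean on these libraries where they do the work, as an engineer would, in place of code of your own. Each camera call takes 0.05 s, during which the arm holds its last target. There are 200 camera calls.

TASK

Put the iron splitting wedge away in the slide-top box: slide the lid open along its grooves far enough, without pulling it out of them, and set the wedge down in the box gently, not dropping it. Then slide the lid fully home, forcing it over the small spring ridge at the closed end so that the ridge snaps up and holds it. Leave the wooden wedge and the pulley wheel where they are.

Things in the scene. Friction and masses are not known exactly. Their poses are not given: they have to be found in the camera images.
- slide_box: Brown wooden slide-top box, screwed to the bench on an 18 mm dark plinth. Origin on the bench; x = the way the lid closes, z up. Outside: x -103 to +93, y -58 to +58, z 0 to 80 mm. Ledges at z 66 carry the lid; lips over them (|y| 45 to 58, z 75.5 to 80 mm) close the grooves, so the lid can only slide along x. The mouth is the -x end; a low end wall stops the lid's leading edge at x 85 mm.
- lid_home (a point): Where the lid's origin lies when the lid is fully home: (-9, 0, 66) mm in the box's frame; axes as the box's. The lid leaves the grooves when drawn 188 mm back from here; keep it under 148 mm.
- box_floor (a point): Point on the box's inner floor at (-5, 0, 24) mm in the box's frame; axes as the box's. The inner space spans, in the box's frame, x -95 to +62, y -46 to +46, z 24 to 66 mm; from x 62 to 93 mm there is a solid end block, top at z 65 mm, that carries the ridge.
- lid: Pale wooden lid, 188 (x) x 101 (y) x 8 mm, loose in the grooves (1.5 mm play at the sides and above), about 0.18 kg, slides with little friction. Origin: centre of its underside; +x = the way it closes. Starts 25 to 70 mm open. Leading edge (x +94 mm) rounded; cross groove beneath, just behind it, takes the ridge. Opened by d mm it leaves d - 23 mm free between that edge and the end block.
- lid_bar (a point): Centre of the dark thumb bar on the lid near its trailing end, at (-78, 0, 20) mm in the lid's frame, about 86 mm above the bench. The bar is 14 mm along x, 56 mm along y and 24 mm high above the lid's top (74 mm above the bench); push it from either side or pinch it.
- ridge (a joint): Spring-loaded steel ridge, a rounded bar across the box at box x +72 mm; value = how far it is pressed down, m: 0 stands 4 mm above the ledges, 0.004 flush. The lid's leading edge meets it about 16 mm before home; about 11 N (under 20 N) along the lid forces the edge over it; then it springs up into the lid's cross groove and holds the lid home.
- iron_wedge: Dark iron splitting wedge lying flat, 93 mm long (y), 0.3 to 0.6 kg. Origin: centre of its underside. Thick end at -y (36 mm wide, 33 mm high), thin end at +y (26 mm wide, 8 mm high); its centre of mass is near y -14 mm, where it is about 33 mm wide and 25 mm high. Grasp its two long sides there, closing along its x.
- wood_wedge: Pale wooden wedge of much the same size, 32 x 102 x 29 mm: a bystander. Origin: centre of its underside, y along its length. It and the iron wedge may have changed places.
- pulley_wheel: Brass grooved pulley wheel, 67 mm across, 19 mm high, lying flat: a bystander. Origin: centre of its underside.
Not all that is in view belongs to the job. What is shaped like the iron_wedge but green is not meant.

How it is judged:
By the outcome, as a careful person would: the job done as asked, in the order asked, and still so for the second after the job is handed in, with the robot touching nothing.
It also fails if it takes over 56 s, if anything falls off the work surface, if the arm or the gripper's body presses on something with over 40 N, if the wrist force passes 120 N, or if a joint passes its speed limit or range.

## Working session

There is one attempt and no reset: what is moved stays moved. The work goes in short steps, Python scripts to look and compute and a tool call to move; the robot and the scene stay as the last step left them, time stands still between calls to the robot, and variables do not carry over. Pictures are saved under pics/ and viewed, at most 10 in all, crops included, and the job is handed in when it is done.

Besides the shell and the picture viewer there is one more tool, called after "Emit:" as name(argument=value, ...) on one line, values as JSON. move_arm: Moves the arm, as the interface text tells. Its arguments: {"type":"object","properties":{"rows":{"type":"array","items":{"type":"number"}},"grip_force":{"type":"number"}},"required":["rows"]}

```bash
mkdir -p pics
cat > h.py <<'E'
import numpy as np, cv2, pickle
from station import manip
def cap(n):
    c=manip.capture(n); return c
def pts(c):
    h,w=c["depth"].shape; u,v=np.meshgrid(np.arange(w),np.arange(h)); d=c["depth"]
    P=np.stack([(u-c["cx"])/c["fx"]*d,(v-c["cy"])/c["fy"]*d,d],-1)
    R=cv2.Rodrigues(np.array(c["rvec"],float))[0]; t=np.array(c["tvec"],float).ravel()
    W=(P-t)@R; W[d<=0]=np.nan; return W
E
python3 - <<'E'
from h import *
for n in ["top","scene"]:
    c=cap(n); pickle.dump(c,open(n+".pkl","wb")); cv2.imwrite(f"pics/{n}0.png",c["image"][:,:,::-1])
s=manip.observe(); print(s["clock"],s["tcp_pos"],s["eef_rot"],s["grip_width"])
E
```

```text
0.1 [ 0.1927194  -0.59380895  0.25515317] [[ 9.51180348e-01  3.08635185e-01 -5.18518707e-04]
 [ 3.08635586e-01 -9.51178114e-01  2.06664492e-03]
 [ 1.44635692e-04 -2.12578536e-03 -9.99997730e-01]] 0.9944279866475694
```

View pics/top0.png

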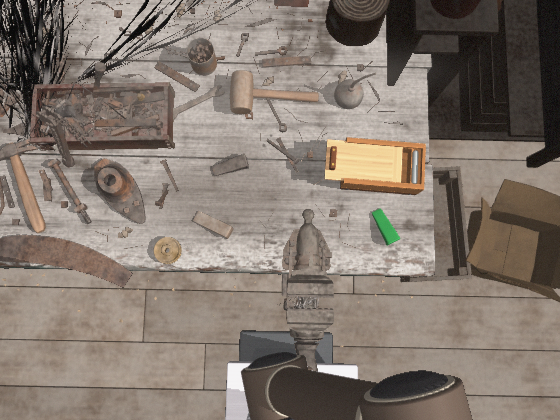

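View pics/scene0.png

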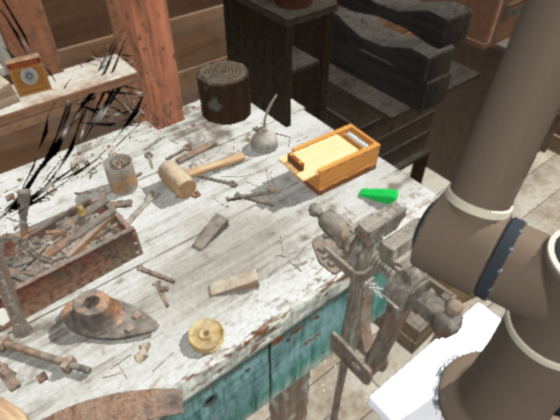

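The top view shows the dark iron wedge at (230,164), the wooden wedge at (212,222) and the pulley at (167,250). The box spans (325–425, 138–193) with its mouth on the left and the thumb bar at (332,160). The green decoy is at (385,226).

Run:
```python
from h import *
c=pickle.load(open("top.pkl","rb")); W=pts(c); im=c["image"]
for n,(u,v) in dict(iron=(230,164),wood=(212,222),pul=(167,250),bar=(332,160),lid=(370,162),lipN=(390,185),block=(414,164),vise=(308,215),mallet=(240,92)).items(): print(n,W[v,u].round(4))
Z=W[...,2]
def blob(lo,hi,u0,u1,v0,v1,name):
    m=np.zeros(Z.shape,bool); s=(slice(v0,v1),slice(u0,u1)); m[s]=(Z[s]>lo)&(Z[s]<hi)
    n,l,st,_=cv2.connectedComponentsWithStats(m.astype(np.uint8)); k=1+np.argmax(st[1:,4]); m=l==k
    P=W[m]; r=cv2.minAreaRect(P[:,:2].astype(np.float32)); print(name,m.sum(),np.array(r[0]).round(4),np.array(r[1]).round(4),round(r[2],1),"z",P[:,2].min().round(4),P[:,2].max().round(4)); return P
P=blob(.006,.05,205,255,145,182,"iron")
q=P[:,:2]-P[:,:2].mean(0); ax=np.linalg.svd(q,full_matrices=False)[2][0]; s=q@ax
for a in (-40,-30,-20,-10,0,10,20,30,40):
    k=abs(s*1e3-a)<5
    if k.any(): print(a,P[k,2].mean().round(4),P[k].mean(0).round(4))
print("axis",ax)
blob(.006,.05,188,240,203,240,"wood")
blob(.085,.11,315,350,140,185,"bar")
blob(.07,.0785,320,430,130,195,"lid")
blob(.0785,.083,320,430,130,195,"lips")
P=blob(.06,.083,320,430,130,195,"all")
b=im[130:200,310:440]; cv2.imwrite("pics/box.png",cv2.resize(b,None,fx=6,fy=6,interpolation=cv2.INTER_CUBIC)[:,:,::-1])
```

```text
iron [0.6387 0.1687 0.0267]
wood [0.4905 0.2093 0.0167]
pul [ 0.419   0.3217 -0.0005]
bar [ 0.6369 -0.083   0.0999]
lid [ 0.6422 -0.1804  0.0677]
lipN [ 0.5822 -0.2258  0.0832]
block [ 0.6399 -0.2894  0.0671]
vise [ 0.5053 -0.0284  0.0759]
mallet [0.8163 0.1468 0.0656]
iron 434 [0.6391 0.1709] [0.0348 0.0911] 14.0 z 0.006 0.0376
-40 0.0288 [0.6477 0.1295 0.0288]
-30 0.029 [0.6462 0.1372 0.029 ]
-20 0.027 [0.6434 0.147  0.027 ]
-10 0.0248 [0.6407 0.1568 0.0248]
0 0.0208 [0.637  0.166  0.0208]
10 0.0186 [0.6349 0.1757 0.0186]
20 0.0161 [0.6326 0.1857 0.0161]
30 0.0137 [0.63   0.1954 0.0137]
40 0.0104 [0.6283 0.2048 0.0104]
axis [-0.26432301  0.96443421]
wood 453 [0.4867 0.2073] [0.0994 0.033 ] 64.2 z 0.0061 0.0362
bar 144 [ 0.6451 -0.0856] [0.0146 0.0569] 86.4 z 0.0851 0.1029
lid 2502 [ 0.6412 -0.1633] [0.1885 0.117 ] 86.7 z 0.07 0.0785
lips 151 [ 0.6913 -0.1833] [0.124  0.0152] 87.7 z 0.0785 0.0829
all 4039 [ 0.6393 -0.1911] [0.2447 0.1185] 87.0 z 0.0601 0.083
```

View pics/box.png

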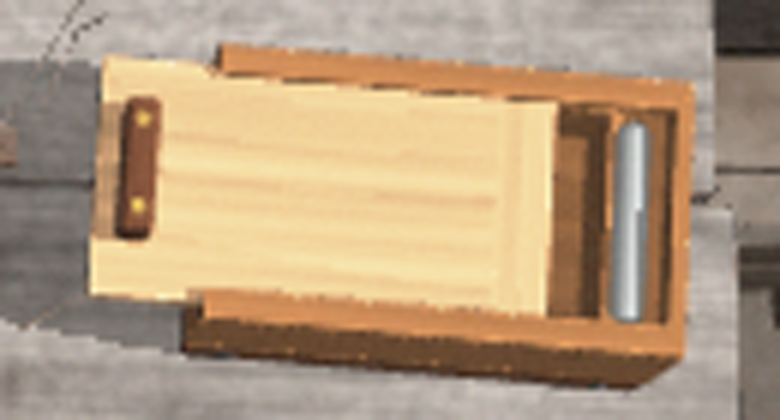

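The close view confirms the layout: bar at the left end, ridge at the right, and the lid about 48 mm open. The numbers agree: bar top at z 0.1, lid length 188 mm, iron wedge 91×35 mm. I'll move above the bar next.

Emit:
move_arm(rows=[0,0,-21.2,0.452,0.508,-0.055,1,0,0,-21.2,0.452,0.508,-0.055,1,0,0,-21.2,0.452,0.508,-0.055,1,0,0,-21.2,0.452,0.508,-0.055,1,0,0,-21.2,0.452,0.508,-0.055,1,0,0,-21.2,0.452,0.508,-0.055,1,0,0,-21.2,0.452,0.508,-0.055,1,0,0,-21.2,0.452,0.508,-0.055,1,0,0,-21.2,0.452,0.508,-0.055,1,0,0,-21.2,0.452,0.508,-0.055,1,0,0,-21.2,0.452,0.508,-0.055,1,0,0,-21.2,0.452,0.508,-0.055,1])

```text
clock: 1.3
tcp_pos: [0.5905, -0.1466, 0.2074]
eef_rot: [[0.998, -0.056, -0.001], [-0.056, -0.998, 0.0], [-0.001, -0.0, -1.0]]
wrist_force: [0.3, -0.7, -0.0]
grip_width: 0.999
finger_force: 0.0
```

Emit:
move_arm(rows=[0,0,0,0,0,0,1,0,0,0,0,0,0,1,0,0,0,0,0,0,1])

```text
clock: 1.6
tcp_pos: [0.5888, -0.149, 0.2075]
eef_rot: [[0.998, -0.057, -0.002], [-0.057, -0.998, -0.0], [-0.002, 0.0, -1.0]]
wrist_force: [0.5, -0.6, -0.2]
grip_width: 1.003
finger_force: 0.0
```

Run:
```python
from h import *
c=cap("wrist"); pickle.dump(c,open("w1.pkl","wb")); cv2.imwrite("pics/w1.png",c["image"][:,:,::-1])
s=manip.observe(); print(s["clock"],s["tcp_pos"]); W=pts(c); Z=W[...,2]
for lo,hi in ((.085,.11),(.07,.077)):
    m=((Z>lo)&(Z<hi)).astype(np.uint8); n,l,st,_=cv2.connectedComponentsWithStats(m)
    for k in range(1,n):
        if st[k,4]>300:
            P=W[l==k]; r=cv2.minAreaRect(P[:,:2].astype(np.float32)); print(lo,st[k],np.array(r[0]).round(4),np.array(r[1]).round(4),r[2],np.median(P[:,2]))
```

```text
1.65 [ 0.58875808 -0.14949722  0.20768396]
0.085 [ 148   81   34   94 2533] [ 0.6465 -0.087 ] [0.0146 0.0559] 86.5660171508789 0.09899620285291562
0.07 [  141    43   298   156 37193] [ 0.6418 -0.1645] [0.1884 0.1009] 86.28087615966797 0.07550389501205088
0.07 [485  54  33 140 890] [ 0.6328 -0.3054] [0.0028 0.0917] 86.69947052001953 0.07353890757354457
0.07 [ 462   61   34  125 1615] [ 0.6343 -0.2918] [0.0116 0.082 ] 86.66743469238281 0.07112269850842255
0.07 [151 340  29  72 491] [ 0.4425 -0.0525] [0.0711 0.0056] 6.332179069519043 0.07338825796196188
```

View pics/w1.png

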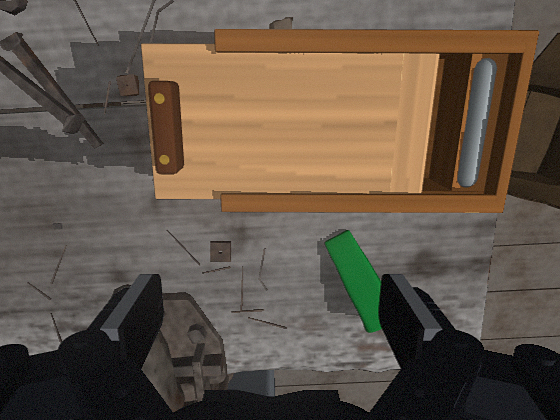

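Emit:
move_arm(rows=[0,0,-0.3,0.0577,0.0625,0,0.5,0,0,-0.3,0.0577,0.0625,0,0.5,0,0,-0.3,0.0577,0.0625,-0.03,0.5,0,0,-0.3,0.0577,0.0625,-0.06,0.5,0,0,-0.3,0.0577,0.0625,-0.08,0.5,0,0,-0.3,0.0577,0.0625,-0.09,0.5,0,0,-0.3,0.0577,0.0625,-0.096,0.5,0,0,-0.3,0.0577,0.0625,-0.1,0.5,0,0,-0.3,0.0577,0.0625,-0.1,0.5], grip_force=30)

```text
clock: 2.55
tcp_pos: [0.6478, -0.0866, 0.1086]
eef_rot: [[0.998, -0.062, 0.001], [-0.062, -0.998, -0.0], [0.001, 0.0, -1.0]]
wrist_force: [0.5, -0.2, -0.5]
grip_width: 0.499
finger_force: 0.0
```

Run:
```python
from h import *
c=cap("wrist"); cv2.imwrite("pics/w2.png",c["image"][:,:,::-1])
s=manip.observe(); print(s["clock"],s["tcp_pos"],s["wrist_force"],s["grip_width"])
```

```text
2.6 [ 0.64809496 -0.08643598  0.10901981] [ 0.3767217  -0.06153326  0.59136847] 0.4989116000043764
```

View pics/w2.png

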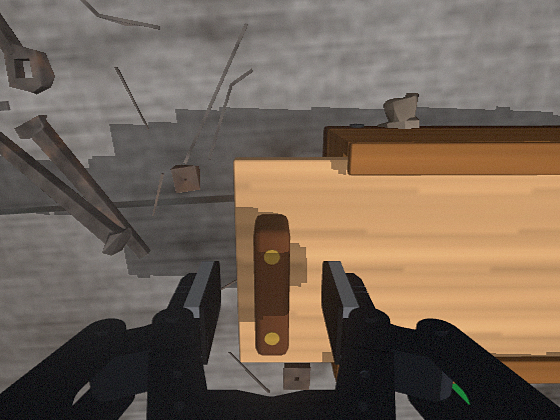

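The bar (272,285) sits centred between the pads. I'll go down 4 mm and pinch it.

Emit:
move_arm(rows=[0,0,0,0,0,-0.004,0.3,0,0,0,0,0,-0.004,0,0,0,0,0,0,-0.004,0,0,0,0,0,0,-0.004,0,0,0,0,0,0,-0.004,0], grip_force=40)

```text
clock: 3.1
tcp_pos: [0.6477, -0.086, 0.1045]
eef_rot: [[0.998, -0.061, 0.001], [-0.061, -0.998, -0.0], [0.001, 0.0, -1.0]]
wrist_force: [0.0, 0.6, 2.7]
grip_width: 0.154
finger_force: 43.7
```

Emit:
move_arm(rows=[0,0,0,0.0003,0.005,0,0,0,0,0,0.0009,0.015,0,0,0,0,0,0.0018,0.03,0,0,0,0,0,0.0027,0.045,0,0,0,0,0,0.0037,0.06,0,0,0,0,0,0.0046,0.075,0,0,0,0,0,0.0053,0.086,0,0,0,0,0,0.0056,0.0915,0,0,0,0,0,0.0056,0.0915,0,0,0,0,0,0.0056,0.0915,0,0])

```text
clock: 4.1
tcp_pos: [0.653, 0.0061, 0.1038]
eef_rot: [[0.998, -0.061, -0.0], [-0.061, -0.998, 0.001], [-0.0, -0.001, -1.0]]
wrist_force: [-0.2, 0.4, 1.7]
grip_width: 0.155
finger_force: 43.6
```

Emit:
move_arm(rows=[0,0,0,0,0,0,0.5,0,0,0,0,0,0,0.5,0,0,0,0,0,0.03,0.5,0,0,0,0,0,0.08,0.5,0,0,8.5,0,0.03,0.08,0.7,0,0,17,-0.003,0.06,0.08,0.7,0,0,25.5,-0.006,0.08,0.08,0.7,0,0,34,-0.009,0.1,0.08,0.7,0,0,42.5,-0.011,0.12,0.08,0.7,0,0,51,-0.011,0.14,0.08,0.7,0,0,59.5,-0.011,0.15,0.08,0.7,0,0,68,-0.011,0.15,0.08,0.7])

```text
clock: 5.3
tcp_pos: [0.6418, 0.1567, 0.1837]
eef_rot: [[0.425, 0.905, -0.001], [0.905, -0.425, 0.001], [0.0, -0.001, -1.0]]
wrist_force: [0.2, 0.4, -0.1]
grip_width: 0.701
finger_force: 0.0
```

Emit:
move_arm(rows=[0,0,8.5,0,0,0,0.7,0,0,17,0,0,0,0.7,0,0,25.5,0,0,0,0.7,0,0,34,0,0,0,0.7,0,0,40,0,0,0,0.7,0,0,40,0,0,0,0.7,0,0,40,0,0,0,0.7])

```text
clock: 6.0
tcp_pos: [0.642, 0.1551, 0.1838]
eef_rot: [[-0.247, 0.969, -0.0], [0.969, 0.247, -0.0], [0.0, -0.0, -1.0]]
wrist_force: [0.2, -1.1, -0.0]
grip_width: 0.698
finger_force: 0.0
```

Run:
```python
from h import *
c=cap("wrist"); cv2.imwrite("pics/w3.png",c["image"][:,:,::-1])
s=manip.observe(); print(s["clock"],s["tcp_pos"],s["eef_rot"][:,1]); W=pts(c); Z=W[...,2]
m=((Z>.006)&(Z<.045)&(W[...,1]>.1)&(W[...,1]<.24)&(W[...,0]>.58)).astype(np.uint8); n,l,st,_=cv2.connectedComponentsWithStats(m)
for k in range(1,n):
    if st[k,4]>300:
        P=W[l==k]; r=cv2.minAreaRect(P[:,:2].astype(np.float32)); print(st[k],np.array(r[0]).round(4),np.array(r[1]).round(4),r[2],P[:,2].max())
c=cap("top"); W=pts(c);Z=W[...,2]
m=((Z>.07)&(Z<.0785)&(W[...,1]<.05)&(W[...,1]>-.2)&(abs(W[...,0]-.645)<.053)); P=W[m]; print("lid", np.percentile(P[:,1],[1,99]), P[:,:2].mean(0))
```

```text
6.05 [0.64201887 0.15519327 0.1838189 ] [ 9.68851974e-01  2.47640337e-01 -3.40966360e-04]
[ 251  111   46  123 4737] [0.6365 0.1697] [0.0364 0.0907] 19.73264503479004 0.03576120338106618
[ 507  141   37   64 1412] [0.8367 0.2197] [0.0284 0.0529] 27.991405487060547 0.01062293871132549
[ 398  216  162   71 2727] [0.8081 0.1603] [0.118  0.0492] 33.39304733276367 0.04499696575334867
[457 295  37  23 493] [0.8218 0.1085] [0.0172 0.0348] 88.70545959472656 0.04483840757627487
lid [-0.17451708  0.01955805] [ 0.64578404 -0.08729878]
```

View pics/w3.png

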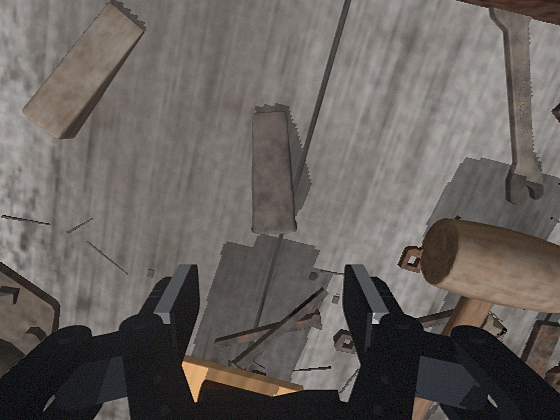

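The dark wedge lies at (273,170), on the jaw centre line (x≈271) and aligned with it, thick end nearest. Its mass centre is under the TCP. I'll descend and grasp.

Emit:
move_arm(rows=[0,0,0,-0.001,0,-0.04,0.7,0,0,0,-0.001,0,-0.08,0.7,0,0,0,-0.001,0,-0.11,0.7,0,0,0,-0.001,0,-0.13,0.7,0,0,0,-0.001,0,-0.145,0.7,0,0,0,-0.001,0,-0.154,0.7,0,0,0,-0.001,0,-0.154,0.3,0,0,0,-0.001,0,-0.154,0.2,0,0,0,-0.001,0,-0.154,0.2,0,0,0,-0.001,0,-0.154,0.2,0,0,0,-0.001,0,-0.154,0.2], grip_force=60)

```text
clock: 7.2
tcp_pos: [0.642, 0.1557, 0.0311]
eef_rot: [[-0.25, 0.968, 0.002], [0.968, 0.25, 0.0], [-0.0, 0.002, -1.0]]
wrist_force: [0.7, -0.5, 1.6]
grip_width: 0.376
finger_force: 59.8
```

Emit:
move_arm(rows=[0,0,0,0,0,0.005,0,0,0,0,0,0,0.015,0,0,0,0,0,0,0.03,0,0,0,0,0,0,0.055,0,0,0,0,0,0,0.085,0,0,0,0,0,0,0.115,0,0,0,0,0,0,0.13,0,0,0,0,0,0,0.13,0,0,0,0,0,0,0.13,0], grip_force=70)

```text
clock: 8.1
tcp_pos: [0.6406, 0.1555, 0.1597]
eef_rot: [[-0.25, 0.968, -0.001], [0.968, 0.25, -0.0], [0.0, -0.001, -1.0]]
wrist_force: [-0.6, 0.3, -3.6]
grip_width: 0.374
finger_force: 69.3
```

Run:
```python
from h import *
c=cap("wrist"); W=pts(c); s=manip.observe(); print(s["clock"],s["tcp_pos"],s["wrist_force"],s["torque"],s["grip_width"])
t=s["tcp_pos"]; R=s["eef_rot"]; L=(W-t)@R   # tool frame
m=(abs(L[...,1])<.02)&(L[...,2]>-.03)&(L[...,2]<.06)&(L[...,0]>.015)&(L[...,0]<.12)
P=L[m]; print(m.sum(), "x",np.percentile(P[:,0],[1,99]))
for a in range(15,80,8):
    k=abs(P[:,0]*1e3-a)<2
    if k.sum()>5: print(a,P[k,1].min().round(4),P[k,1].max().round(4),np.percentile(P[k,2],[2,50]).round(4))
```

```text
8.15 [0.63969915 0.15532395 0.15840356] [-0.50418798  0.25066885 -3.6816676 ] [-0.04523406 -0.02961272 -0.01494618] 0.37250995086184313
9318 x [0.01542733 0.06028861]
15 -0.0153 0.0153 [0.0069 0.0085]
23 -0.0148 0.0154 [0.0089 0.0107]
31 -0.0141 0.0146 [0.0116 0.0132]
39 -0.0136 0.014 [0.0141 0.0157]
47 -0.0136 0.0134 [0.0167 0.0184]
55 -0.0136 0.013 [0.0195 0.0212]
```

Wedge held level and centred. I'll carry it over the box opening.

Emit:
move_arm(rows=[0,0,0,0,-0.015,0,0,0,0,-2,0,-0.045,0,0,0,0,-4,0,-0.085,0,0,0,0,-6,0,-0.125,0,0,0,0,-8,0,-0.165,0,0,0,0,-10,0,-0.205,0,0,0,0,-12,0,-0.245,0,0,0,0,-14,-0.001,-0.285,0,0,0,0,-16,-0.002,-0.325,0,0,0,0,-18,-0.003,-0.36,0,0,0,0,-18,-0.003,-0.382,0,0,0,0,-18,-0.003,-0.394,0,0])

```text
clock: 9.35
tcp_pos: [0.6362, -0.2415, 0.158]
eef_rot: [[0.064, 0.998, -0.003], [0.998, -0.064, 0.0], [0.0, -0.003, -1.0]]
wrist_force: [0.5, 1.0, -3.0]
grip_width: 0.37
finger_force: 69.3
```

Emit:
move_arm(rows=[0,0,0,0,0,0,0,0,0,0,0,0,0,0,0,0,0,0,0,0,0])

```text
clock: 9.65
tcp_pos: [0.6378, -0.2369, 0.1594]
eef_rot: [[0.06, 0.998, -0.001], [0.998, -0.06, 0.001], [0.001, -0.001, -1.0]]
wrist_force: [-0.5, -1.3, -3.1]
grip_width: 0.37
finger_force: 69.6
```

Run:
```python
from h import *
s=manip.observe(); print(s["clock"],s["tcp_pos"],s["eef_rot"],s["wrist_force"],s["grip_width"])
c=cap("scene"); cv2.imwrite("pics/s2.png",cv2.resize(c["image"][90:250,220:440],None,fx=3,fy=3)[:,:,::-1])
```

```text
9.65 [ 0.63782727 -0.23686041  0.15939646] [[ 0.06004704  0.99819486 -0.00117662]
 [ 0.99819501 -0.06004574  0.00110684]
 [ 0.00103419 -0.00124096 -0.9999987 ]] [-0.5279883  -1.33338118 -3.06395606] 0.370105936130137
```

View pics/s2.png

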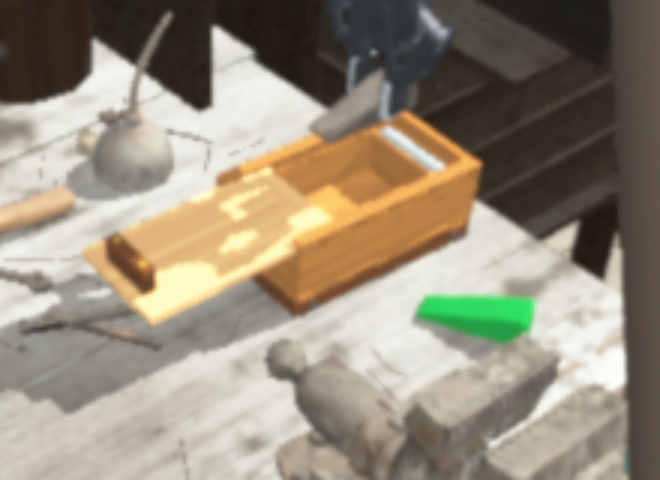

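The wedge hangs over the open compartment, clear of the lid edge and ridge. Lowering it.

Emit:
move_arm(rows=[0,0,0,0,0,-0.015,0,0,0,0,0,0,-0.04,0,0,0,0,0,0,-0.06,0,0,0,0,0,0,-0.075,0,0,0,0,0,0,-0.085,0,0,0,0,0,0,-0.092,0,0,0,0,0,0,-0.096,0,0,0,0,0,0,-0.096,0,0,0,0,0,0,-0.096,0])

```text
clock: 10.6
tcp_pos: [0.6388, -0.2388, 0.0649]
eef_rot: [[0.061, 0.998, 0.001], [0.998, -0.061, -0.001], [-0.001, 0.001, -1.0]]
wrist_force: [-0.7, -0.3, -2.9]
grip_width: 0.368
finger_force: 69.3
```

Emit:
move_arm(rows=[0,0,0,0,0,-0.002,0,0,0,0,0,0,-0.004,0,0,0,0,0,0,-0.0055,0,0,0,0,0,0,-0.007,0,0,0,0,0,0,-0.007,0])

```text
clock: 11.1
tcp_pos: [0.6384, -0.2386, 0.0585]
eef_rot: [[0.061, 0.998, 0.0], [0.998, -0.061, -0.0], [-0.0, 0.0, -1.0]]
wrist_force: [-3.9, 0.8, 5.0]
grip_width: 0.37
finger_force: 71.6
```

Emit:
move_arm(rows=[0,0,0,0,0,-0.001,0,0,0,0,0,0,-0.002,0,0,0,0,0,0,-0.002,0])

```text
clock: 11.4
tcp_pos: [0.6385, -0.2386, 0.0584]
eef_rot: [[0.061, 0.998, 0.0], [0.998, -0.061, -0.0], [-0.0, 0.0, -1.0]]
wrist_force: [-7.5, 3.0, 12.9]
grip_width: 0.372
finger_force: 74.4
```

Run:
```python
from h import *
c=cap("wrist"); W=pts(c); s=manip.observe(); print(s["clock"],s["tcp_pos"],s["wrist_force"],s["torque"],s["grip_width"])
cv2.imwrite("pics/w4.png",c["image"][:,:,::-1])
t=s["tcp_pos"]; R=s["eef_rot"]; L=(W-t)@R
m=(abs(L[...,1])<.01)&(L[...,0]>.015)&(L[...,0]<.075)
P=W[m]; X=L[m][:,0]
for a in range(17,72,6):
    k=abs(X*1e3-a)<2
    if k.sum()>5: print(a,np.median(P[k,2]).round(4))
```

```text
11.45 [ 0.63845823 -0.23863559  0.05834921] [-8.16523438  2.67164295 13.45404985] [0.37380835 0.39145402 0.11278147] 0.3689976991565139
17 0.0486
23 0.0466
29 0.0446
35 0.0428
41 0.0409
47 0.0388
53 0.0368
59 0.0341
65 0.0255
71 0.0256
```

View pics/w4.png

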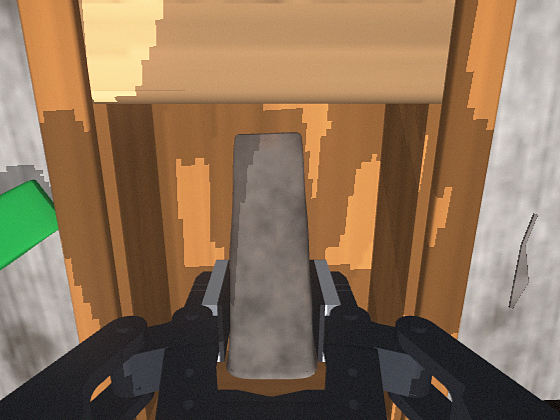

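The thin end is on the floor while the thick end is still about 3–4° high. I'll ease it flat by pivoting about the thin end.

Emit:
move_arm(rows=[0.7,0,0,0,-0.0003,0,0,1.4,0,0,0,-0.0006,0,0,2.1,0,0,0,-0.001,-0.0005,0,2.5,0,0,0,-0.0012,-0.001,0,2.5,0,0,0,-0.0012,-0.001,0])

```text
clock: 11.95
tcp_pos: [0.6384, -0.2385, 0.0584]
eef_rot: [[0.061, 0.998, -0.001], [0.997, -0.061, 0.046], [0.046, -0.003, -0.999]]
wrist_force: [-10.3, 6.1, 18.1]
grip_width: 0.366
finger_force: 77.3
```

```bash
cat > f.py <<'E'
from h import *
c=cap("wrist"); W=pts(c); s=manip.observe(); print(s["clock"],s["tcp_pos"],s["wrist_force"],s["torque"],s["grip_width"])
t=s["tcp_pos"]; R=s["eef_rot"]; L=(W-t)@R
m=(abs(L[...,1])<.01)&(L[...,0]>.015)&(L[...,0]<.075)
P=W[m]; X=L[m][:,0]
k=(X<.056); print(np.polyfit(X[k],P[k,2],1))
m=(abs(L[...,0]-.03)<.003)&(abs(L[...,1])<.012); print("roll",np.polyfit(L[m][:,1],W[m][:,2],1))
E
python3 f.py
```

```text
12.0 [ 0.63837022 -0.23872927  0.05841585] [-10.76316532   5.05858131  18.00536305] [0.69373685 0.67659668 0.09358146] 0.363801706395962
[-0.29350014  0.0548868 ]
roll [-0.00425534  0.04583467]
```

Height readings show the wedge is still about 4 mm off the floor and the gripper stops at z 0.058. The moment fits one finger linkage touching the lip at the +x side. I'll back up and check the gripper's shape.

Emit:
move_arm(rows=[0,0,0,0,0,0.01,0,0,0,0,0,0,0.025,0,0,0,0,0,0,0.025,0,0,0,0,0,0,0.025,0])

```text
clock: 12.4
tcp_pos: [0.6387, -0.2401, 0.0795]
eef_rot: [[0.062, 0.998, 0.001], [0.997, -0.062, 0.043], [0.043, -0.001, -0.999]]
wrist_force: [-0.7, -0.0, -3.6]
grip_width: 0.371
finger_force: 74.5
```

```bash
cat >> f.py <<'E'
print("gripper |y| extents by tool z")
for z in range(-70,25,6):
    k=(abs(L[...,2]*1e3-z)<3)&(abs(L[...,0])<.035)
    y=L[...,1][k]
    if len(y)>5: print(z,np.percentile(y,[0.5,99.5]).round(3),np.percentile(L[...,0][k],[1,99]).round(3),len(y))
E
python3 f.py
```

```text
12.45 [ 0.63798788 -0.23973816  0.07864787] [-0.29038615 -0.16749294 -3.63951104] [-0.06339011  0.01337787  0.00341966] 0.3667793390792631
[-0.35373496  0.07818479]
roll [0.00286323 0.06660314]
gripper |y| extents by tool z
-64 [-0.022  0.023] [0.016 0.018] 1895
-58 [-0.057  0.06 ] [0.008 0.018] 7105
-52 [-0.057  0.058] [0.002 0.018] 7390
-46 [-0.055  0.056] [0.004 0.017] 4365
-40 [-0.052  0.054] [-0.011  0.016] 3619
-34 [-0.05   0.051] [-0.012  0.013] 8344
-28 [-0.048  0.049] [-0.011  0.014] 2942
-22 [-0.044  0.045] [-0.006  0.014] 1594
-16 [-0.026  0.028] [-0.011  0.012] 1321
-10 [-0.028  0.03 ] [-0.011  0.011] 749
-4 [-0.058  0.057] [-0.028  0.034] 10123
2 [-0.058  0.055] [-0.024  0.034] 6716
8 [-0.049  0.048] [-0.014  0.024] 5027
14 [-0.049  0.048] [-0.015  0.035] 5411
20 [-0.047  0.046] [-0.02   0.034] 1196
```

The linkage is 45 mm wide on each side 22 mm above the TCP, so it rode on the lips: my grasp was about 8 mm too low. I'll carry the wedge back to its free spot and regrasp it higher.

Emit:
move_arm(rows=[0,0,0,0,0,0.03,0,0,0,0,0,0,0.06,0,0,0,0,0,0.01,0.08,0,0,0,2,0,0.035,0.08,0,0,0,4,0,0.075,0.08,0,0,0,6,0,0.115,0.08,0,0,0,8,0,0.155,0.08,0,0,0,10,0,0.195,0.08,0,0,0,12,0,0.235,0.08,0,0,0,14,0,0.275,0.08,0,0,0,16,0.001,0.315,0.08,0,0,0,18,0.002,0.35,0.08,0])

```text
clock: 13.65
tcp_pos: [0.6389, 0.1131, 0.1583]
eef_rot: [[-0.252, 0.968, -0.015], [0.967, 0.252, 0.042], [0.044, -0.004, -0.999]]
wrist_force: [0.2, 0.0, -2.8]
grip_width: 0.368
finger_force: 74.4
```

Emit:
move_arm(rows=[0,0,0,0,0.025,-0.02,0,0,0,0,0,0.04,-0.05,0,0,0,0,0,0.045,-0.08,0,0,0,0,0,0.045,-0.1,0,0,0,0,0,0.045,-0.11,0,0,0,0,0,0.045,-0.116,0,0,0,0,0,0.045,-0.116,0])

```text
clock: 14.35
tcp_pos: [0.6398, 0.1553, 0.0425]
eef_rot: [[-0.249, 0.968, -0.014], [0.967, 0.25, 0.041], [0.044, -0.004, -0.999]]
wrist_force: [0.3, -0.8, -3.7]
grip_width: 0.371
finger_force: 74.4
```

```bash
python3 f.py | head -4
```

```text
14.4 [0.64057766 0.15528874 0.04352238] [ 0.36160745 -0.31628185 -3.44391936] [-0.07515168 -0.02702968  0.00674312] 0.3693130172569642
[-0.35745618  0.04157041]
roll [-0.00722477  0.02977438]
gripper |y| extents by tool z
```

Emit:
move_arm(rows=[2.2,0.6,0,0,0,-0.003,0,4.4,1.1,0,0,0,-0.006,0,4.4,1.1,0,0,0,-0.009,0,4.4,1.1,0,0,0,-0.011,0,4.4,1.1,0,0,0,-0.011,0])

```text
clock: 14.9
tcp_pos: [0.6414, 0.1549, 0.0339]
eef_rot: [[-0.249, 0.968, -0.03], [0.961, 0.251, 0.117], [0.12, 0.0, -0.993]]
wrist_force: [-0.8, -2.9, 3.1]
grip_width: 0.369
finger_force: 75.3
```

```bash
python3 f.py | head -4
```

```text
14.95 [0.64144515 0.15495526 0.03380068] [-0.92551628 -3.15420178  4.07898752] [-0.71804459  0.09136192 -0.04358595] 0.37054011164508566
[-0.22621978  0.02989518]
roll [0.0003809  0.02300856]
gripper |y| extents by tool z
```

Emit:
move_arm(rows=[-1,-0.25,0,0,0,0,0,-2,-0.5,0,0,0,0,0,-2,-0.5,0,0,0,0,0,-2,-0.5,0,0,0,0,0.55,-2,-0.5,0,0,0,0,0.55,-2,-0.5,0,0,0,0,0.55,-4,-1,0,0,0,0.006,0.55,-6.2,-1.2,0,0,0,0.012,0.55,-6.2,-1.2,0,0,0,0.012,0.55,-6.2,-1.2,0,0,0,0.012,0.55])

```text
clock: 15.95
tcp_pos: [0.6399, 0.1555, 0.0437]
eef_rot: [[-0.25, 0.968, -0.012], [0.968, 0.25, 0.011], [0.013, -0.009, -1.0]]
wrist_force: [0.4, 0.3, 0.4]
grip_width: 0.551
finger_force: 0.0
```

```bash
cat > g.py <<'E'
from h import *
s=manip.observe(); print(s["eef_rot"].round(3).tolist()); c=cap("wrist"); W=pts(c); t=s["tcp_pos"]; R=s["eef_rot"]; L=(W-t)@R
m=(abs(L[...,1])<.022)&(L[...,0]>.015)&(L[...,0]<.12)&(W[...,2]>.006); P=L[m]; print("x",np.percentile(P[:,0],[1,99]))
for a in range(17,66,8):
    k=abs(P[:,0]*1e3-a)<2
    if k.sum()>5: print(a,P[k,1].min().round(4),P[k,1].max().round(4),np.median(W[m][k,2]).round(4))
E
python3 f.py | head -4; python3 g.py
```

```text
16.0 [0.63970977 0.15525343 0.04350307] [ 0.54990673  0.30581041 -0.84002959] [ 0.01879908 -0.01139512 -0.03261471] 0.5487744351533664
[-0.31987373  0.02776622]
roll [0.00734644 0.01811945]
gripper |y| extents by tool z
[[-0.249, 0.968, -0.013], [0.968, 0.25, 0.011], [0.013, -0.01, -1.0]]
x [0.01548604 0.06212097]
17 -0.022 0.022 0.0998
25 -0.015 0.0155 0.0196
33 -0.0141 0.0147 0.0171
41 -0.0141 0.0138 0.0146
49 -0.0141 0.0134 0.012
57 -0.0136 0.0129 0.0092
65 -0.0015 0.0117 0.0066
```

The wedge is flat on the bench; its true camera slope is 0.32, so the first grasp was level too. Regrasping with the TCP 38.5 mm above its underside.

Emit:
move_arm(rows=[-0.6,-0.7,0,-0.0005,0.0015,-0.003,0.55,-0.6,-0.7,0,-0.0005,0.0015,-0.005,0.55,-0.6,-0.7,0,-0.0005,0.0015,-0.005,0.2,-0.6,-0.7,0,-0.0005,0.0015,-0.005,0.2,-0.6,-0.7,0,-0.0005,0.0015,-0.005,0.2,-0.6,-0.7,0,-0.0005,0.0015,-0.005,0.2], grip_force=80)

```text
clock: 16.65
tcp_pos: [0.6394, 0.1568, 0.0389]
eef_rot: [[-0.25, 0.968, 0.0], [0.968, 0.25, -0.0], [-0.0, 0.0, -1.0]]
wrist_force: [-0.5, -0.9, 0.1]
grip_width: 0.359
finger_force: 79.2
```

Emit:
move_arm(rows=[0,0,0,0,0,0.004,0,0,0,0,0,0,0.012,0,0,0,0,0,0,0.03,0,0,0,0,0,0,0.055,0,0,0,0,0,0,0.085,0,0,0,0,0,0,0.11,0,0,0,0,0,0,0.122,0,0,0,0,0,0,0.122,0,0,0,0,0,0,0.122,0])

```text
clock: 17.55
tcp_pos: [0.639, 0.1568, 0.1607]
eef_rot: [[-0.25, 0.968, -0.0], [0.968, 0.25, -0.001], [-0.0, -0.0, -1.0]]
wrist_force: [-0.1, -0.5, -3.0]
grip_width: 0.36
finger_force: 79.4
```

```bash
python3 f.py | head -4; python3 g.py
```

```text
17.6 [0.63831472 0.15661762 0.159544  ] [-0.68585648  0.22818845 -3.32849915] [ 0.00985875  0.00386055 -0.05033491] 0.359462961184954
[-0.96702551  0.1685881 ]
roll [-0.00052764  0.13944259]
gripper |y| extents by tool z
[[-0.25, 0.968, -0.002], [0.968, 0.25, -0.001], [-0.0, -0.002, -1.0]]
x [0.01550126 0.06139339]
17 -0.022 0.022 0.2144
25 -0.0152 0.0148 0.1398
33 -0.0144 0.0143 0.1373
41 -0.014 0.0136 0.1347
49 -0.014 0.013 0.1321
57 -0.0136 0.0126 0.1293
```

Emit:
move_arm(rows=[0,0,0,0,-0.015,0,0,0,0,-2,0,-0.045,0,0,0,0,-4,0,-0.085,0,0,0,0,-6,0,-0.125,0,0,0,0,-8,0,-0.165,0,0,0,0,-10,0,-0.205,0,0,0,0,-12,0,-0.245,0,0,0,0,-14,-0.001,-0.285,0,0,0,0,-16,-0.0015,-0.325,0,0,0,0,-18,-0.0015,-0.36,0,0,0,0,-18,-0.0015,-0.382,0,0,0,0,-18,-0.0015,-0.396,0,0])

```text
clock: 18.85
tcp_pos: [0.6366, -0.2422, 0.1596]
eef_rot: [[0.064, 0.998, -0.002], [0.998, -0.064, -0.001], [-0.001, -0.002, -1.0]]
wrist_force: [-0.2, 0.1, -3.5]
grip_width: 0.358
finger_force: 79.3
```

Emit:
move_arm(rows=[0,0,0,0,0,0,0,0,0,0,0,0,0,0,0,0,0,0,0,-0.015,0,0,0,0,0,0,-0.04,0,0,0,0,0,0,-0.06,0,0,0,0,0,0,-0.075,0,0,0,0,0,0,-0.083,0,0,0,0,0,0,-0.088,0,0,0,0,0,0,-0.088,0,0,0,0,0,0,-0.088,0])

```text
clock: 19.85
tcp_pos: [0.6389, -0.2394, 0.0739]
eef_rot: [[0.062, 0.998, 0.002], [0.998, -0.062, -0.001], [-0.001, 0.002, -1.0]]
wrist_force: [-0.3, 0.7, -3.2]
grip_width: 0.355
finger_force: 79.3
```

Emit:
move_arm(rows=[0,0,0,-0.001,0,-0.003,0,0,0,0,-0.001,0,-0.006,0,0,0,0,-0.001,0,-0.008,0,0,0,0,-0.001,0,-0.0095,0,0,0,0,-0.001,0,-0.0105,0,0,0,0,-0.001,0,-0.0105,0])

```text
clock: 20.45
tcp_pos: [0.637, -0.2392, 0.0629]
eef_rot: [[0.062, 0.998, -0.0], [0.998, -0.062, -0.0], [-0.0, -0.0, -1.0]]
wrist_force: [-1.7, 0.0, 0.8]
grip_width: 0.356
finger_force: 79.7
```

```bash
python3 f.py | head -4; python3 g.py
```

```text
20.5 [ 0.63696953 -0.23920243  0.0629014 ] [-0.99887212  0.29325312  1.07898815] [ 0.10078322  0.31296738 -0.00730202] 0.3590132447297411
[-0.35651612  0.05305265]
roll [0.00350569 0.04178911]
gripper |y| extents by tool z
[[0.062, 0.998, -0.0], [0.998, -0.062, -0.0], [-0.0, -0.0, -1.0]]
x [0.01586876 0.09781596]
17 -0.022 0.022 0.1176
25 -0.022 0.0219 0.0429
33 -0.022 0.022 0.0404
41 -0.0219 0.022 0.0379
49 -0.0219 0.0219 0.0352
57 -0.022 0.0219 0.0322
65 -0.0219 0.022 0.0255
```

Contact with the floor is light and the heights match the bench profile plus 24 mm. Releasing slightly.

Emit:
move_arm(rows=[0,0,0,0,0,-0.0006,0.3,0,0,0,0,0,-0.0006,0.38,0,0,0,0,0,-0.0006,0.4,0,0,0,0,0,-0.0006,0.43,0,0,0,0,0,-0.0006,0.43])

```text
clock: 21.05
tcp_pos: [0.6377, -0.2394, 0.062]
eef_rot: [[0.062, 0.998, 0.002], [0.998, -0.062, -0.001], [-0.001, 0.002, -1.0]]
wrist_force: [0.3, -0.3, 0.1]
grip_width: 0.426
finger_force: 0.0
```

Released with no force. Lifting straight out.

Emit:
move_arm(rows=[0,0,0,0,0,0.01,0.45,0,0,0,0,0,0.03,0.45,0,0,0,0,0,0.07,0.45,0,0,0,0,0,0.11,0.45,0,0,0,0,0,0.11,0.45])

```text
clock: 21.55
tcp_pos: [0.6422, -0.2414, 0.1809]
eef_rot: [[0.062, 0.998, 0.015], [0.998, -0.062, -0.007], [-0.006, 0.015, -1.0]]
wrist_force: [0.8, -0.2, 1.2]
grip_width: 0.445
finger_force: 0.0
```

Run:
```python
from h import *
c=cap("wrist"); cv2.imwrite("pics/w5.png",c["image"][:,:,::-1]); s=manip.observe(); print(s["clock"],s["tcp_pos"])
c=cap("top"); W=pts(c);Z=W[...,2]
m=((Z>.085)&(Z<.105)&(abs(W[...,1]-.006)<.02)&(abs(W[...,0]-.65)<.04)); P=W[m][:,:2].astype(np.float32); print("bar",m.sum(),cv2.minAreaRect(P))
```

```text
21.6 [ 0.64041621 -0.24060515  0.17772844]
bar 129 ((0.6504027843475342, 0.008101125247776508), (0.014217818155884743, 0.05368402227759361), 86.39653015136719)
```

View pics/w5.png

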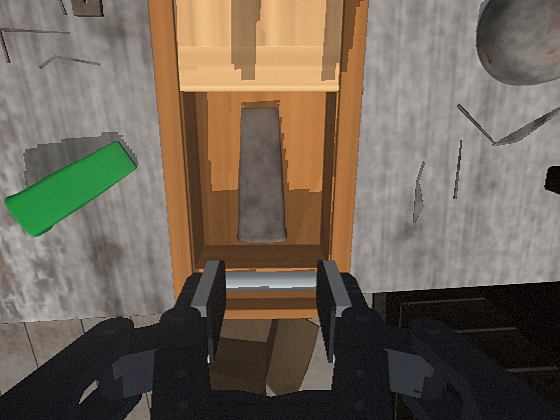

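The wedge (262,170) rests on the box floor, below lid level. Going back to the bar.

Emit:
move_arm(rows=[0,0,-8.5,0.002,0.02,0.01,0.5,0,0,-17,0.004,0.045,0.01,0.5,0,0,-25.5,0.006,0.07,0.01,0.5,0,0,-34,0.008,0.1,0.01,0.5,0,0,-42.5,0.01,0.13,0.01,0.5,0,0,-51,0.012,0.16,0.01,0.5,0,0,-59.5,0.014,0.19,0.01,0.5,0,0,-68,0.014,0.21,0.01,0.5,0,0,-76.5,0.015,0.23,0.01,0.5,0,0,-85,0.015,0.24,0,0.5,0,0,-90,0.015,0.2455,0,0.5,0,0,-90,0.015,0.2455,0,0.5])

```text
clock: 22.85
tcp_pos: [0.6504, 0.0074, 0.1694]
eef_rot: [[0.998, -0.06, -0.005], [-0.06, -0.998, 0.0], [-0.005, 0.0, -1.0]]
wrist_force: [-0.4, -0.6, 0.6]
grip_width: 0.5
finger_force: 0.0
```

Emit:
move_arm(rows=[0,0,0,0,0,0,0.5,0,0,0,0,0,0,0.5])

```text
clock: 23.05
tcp_pos: [0.6518, 0.0059, 0.1714]
eef_rot: [[0.998, -0.061, -0.001], [-0.061, -0.998, -0.0], [-0.001, 0.001, -1.0]]
wrist_force: [-0.1, -0.1, -0.2]
grip_width: 0.502
finger_force: 0.0
```

Emit:
move_arm(rows=[0,0,0,0.001,0,-0.03,0.5,0,0,0,0.001,0,-0.05,0.5,0,0,0,0.001,0,-0.06,0.5,0,0,0,0.001,0,-0.066,0.5,0,0,0,0.001,0,-0.066,0.5,0,0,0,0.001,0,-0.066,0.1,0,0,0,0.001,0,-0.066,0,0,0,0,0.001,0,-0.066,0,0,0,0,0.001,0,-0.066,0], grip_force=60)

```text
clock: 23.95
tcp_pos: [0.6541, 0.0062, 0.1072]
eef_rot: [[0.998, -0.062, 0.002], [-0.062, -0.998, -0.001], [0.002, 0.001, -1.0]]
wrist_force: [0.1, -0.6, 2.4]
grip_width: 0.138
finger_force: 61.1
```

Emit:
move_arm(rows=[0,0,0,-0.0003,-0.005,0,0,0,0,0,-0.0009,-0.015,0,0,0,0,0,-0.0018,-0.03,0,0,0,0,0,-0.0027,-0.045,0,0,0,0,0,-0.0037,-0.06,0,0,0,0,0,-0.0046,-0.075,0,0,0,0,0,-0.0055,-0.09,0,0,0,0,0,-0.0062,-0.102,0,0,0,0,0,-0.0068,-0.111,0,0,0,0,0,-0.0071,-0.116,0,0,0,0,0,-0.0071,-0.116,0,0], grip_force=80)

```text
clock: 25.05
tcp_pos: [0.649, -0.1066, 0.1122]
eef_rot: [[0.998, -0.064, 0.006], [-0.064, -0.998, 0.006], [0.005, -0.006, -1.0]]
wrist_force: [-4.2, 9.1, 21.6]
grip_width: 0.132
finger_force: 85.6
```

Unexpected upward force. Measuring the lid's attitude before going on.

```bash
cat > lid.py <<'E'
from h import *
s=manip.observe(); print(s["clock"],s["tcp_pos"].round(4),s["wrist_force"].round(1),s["torque"].round(2))
o=np.array([.6387,-.2199]); ex=np.array([-.061,-.998]); ey=np.array([.998,-.061])
for n in ("wrist","top"):
    c=cap(n); W=pts(c); B=np.stack([(W[...,:2]-o)@ex,(W[...,:2]-o)@ey,W[...,2]],-1)*1e3
    print(n)
    for y0 in (-35,0,35):
        print(y0,[(x,round(float(np.median(B[k][:,2])),1)) for x in range(-140,100,12) for k in [(abs(B[...,0]-x)<4)&(abs(B[...,1]-y0)<6)] if k.sum()>3])
    for y0 in (-51,51): print("lip",y0,[(x,round(float(np.median(B[k][:,2])),1)) for x in range(-140,100,20) for k in [(abs(B[...,0]-x)<5)&(abs(B[...,1]-y0)<3)] if k.sum()>3])
E
python3 lid.py
```

```text
25.05 [ 0.649  -0.1066  0.1122] [-4.2  9.1 21.6] [1.95 0.71 0.07]
wrist
-35 [(-140, 1.6), (-44, 76.0), (-32, 76.2), (-20, 76.3), (-8, 76.5), (4, 76.6), (16, 76.7), (28, 76.7)]
0 [(-140, 144.7), (-128, 74.7), (-116, 99.4), (-104, 133.5), (-92, 75.6), (-80, 145.1), (-68, 75.8), (-56, 75.9), (-44, 76.1), (-32, 76.2), (-20, 76.3), (-8, 76.5), (4, 76.6), (16, 76.7)]
35 [(-140, 1.2), (-128, 75.0), (-116, 75.7), (-104, 75.3), (-92, 75.5), (-80, 75.5), (-68, 75.8), (-56, 75.9), (-44, 76.0), (-32, 76.2), (-20, 76.3), (-8, 76.5), (4, 76.6)]
lip -51 [(-120, 74.7), (0, 81.7), (20, 81.5)]
lip 51 [(-140, 1.1), (-120, 74.0), (-100, 80.8), (-80, 81.5), (-60, 81.5), (-40, 81.5), (-20, 81.5), (0, 81.5)]
top
-35 [(-140, 411.5), (-128, 407.0), (-116, 399.2), (-104, 404.5), (-92, 422.1), (-80, 431.6), (-68, 438.0), (-56, 418.4), (16, 75.6), (28, 75.5), (40, 75.9), (52, 74.7), (64, 65.5), (76, 69.5), (88, 78.3)]
0 [(-140, 441.4), (-128, 442.7), (-116, 442.8), (-104, 442.2), (-92, 441.8), (-80, 441.7), (-68, 443.3), (-56, 430.1), (16, 75.1), (28, 74.6), (40, 76.4), (52, 74.1), (64, 65.7), (76, 67.4), (88, 79.7)]
35 [(-140, 432.1), (-128, 429.6), (-116, 428.4), (-104, 424.7), (-32, 75.3), (-20, 74.2), (16, 74.7), (28, 74.7), (40, 74.9), (52, 75.6), (64, 65.5), (76, 66.2), (88, 79.9)]
lip -51 [(-80, 442.1), (-60, 435.2), (20, 80.1), (40, 81.1), (60, 80.3), (80, 79.6)]
lip 51 [(-40, 78.6), (20, 81.8), (40, 79.1), (60, 79.6), (80, 80.0)]
```

The lid is level and still in its grooves at d≈25. The pads were squeezing up off the bar's rounded top: the opening narrowed and the TCP rose 5 mm. I'll regrip lower with less force.

Emit:
move_arm(rows=[0,0,0,0,0.003,0,0.4,0,0,0,0,0.003,0,0.45,0,0,0,0,0.003,0,0.45,0,0,0,0,0.003,0,0.45], grip_force=40)

```text
clock: 25.55
tcp_pos: [0.6452, -0.1068, 0.1048]
eef_rot: [[0.998, -0.062, -0.002], [-0.062, -0.998, -0.0], [-0.002, 0.0, -1.0]]
wrist_force: [0.4, -0.2, 0.5]
grip_width: 0.449
finger_force: 0.0
```

Run:
```python
from h import *
s=manip.observe(); print(s["clock"],s["tcp_pos"],s["wrist_force"],s["eef_rot"].round(3).tolist())
W=pts(cap("wrist")); Z=W[...,2]; m=((Z>.085)&(Z<.103)&(W[...,1]<-.05)&(W[...,1]>-.15)&(abs(W[...,0]-.645)<.04)).astype(np.uint8)
n,l,st,_=cv2.connectedComponentsWithStats(m)
for k in range(1,n):
    if st[k,4]>150: P=W[l==k]; print(st[k],cv2.minAreaRect(P[:,:2].astype(np.float32)),P[:,2].max())
```

```text
25.55 [ 0.64520197 -0.10684896  0.10483478] [ 0.35462958 -0.23892731  0.53681135] [[0.998, -0.062, -0.002], [-0.062, -0.998, -0.0], [-0.002, 0.0, -1.0]]
[ 251  214   38  142 5012] ((0.6474162936210632, -0.10662238299846649), (0.014055324718356133, 0.05695091933012009), 86.39608001708984) 0.10185238483082115
[181 260  45  69 931] ((0.6485700607299805, -0.08621908724308014), (0.02305867150425911, 0.01412736065685749), 33.66913604736328) 0.10299771166944681
[316 260  44  72 908] ((0.6458403468132019, -0.12764103710651398), (0.014038202352821827, 0.02293071709573269), 49.02873229980469) 0.1029937028862932
```

Emit:
move_arm(rows=[0,0,0,0.002,0,-0.002,0.4,0,0,0,0.002,0,-0.004,0.3,0,0,0,0.002,0,-0.004,0.1,0,0,0,0.002,0,-0.004,0,0,0,0,0.002,0,-0.004,0,0,0,0,0.002,0,-0.004,0], grip_force=40)

```text
clock: 26.2
tcp_pos: [0.6476, -0.1065, 0.1015]
eef_rot: [[0.998, -0.062, -0.001], [-0.062, -0.998, -0.0], [-0.001, 0.0, -1.0]]
wrist_force: [-0.7, -0.9, -2.3]
grip_width: 0.15
finger_force: 42.5
```

Emit:
move_arm(rows=[0,0,0,-0.0002,-0.004,0,0,0,0,0,-0.0005,-0.008,0,0,0,0,0,-0.0007,-0.012,0,0,0,0,0,-0.001,-0.016,0,0,0,0,0,-0.001,-0.018,0,0,0,0,0,-0.001,-0.02,0,0])

```text
clock: 26.8
tcp_pos: [0.6465, -0.1239, 0.1022]
eef_rot: [[0.998, -0.062, -0.002], [-0.062, -0.998, 0.004], [-0.002, -0.004, -1.0]]
wrist_force: [-1.0, 7.9, 1.5]
grip_width: 0.154
finger_force: 43.1
```

Emit:
move_arm(rows=[0,0,0,-0.0001,-0.002,0,0,0,0,0,-0.0003,-0.004,0,0,0,0,0,-0.0004,-0.006,0,0,0,0,0,-0.0005,-0.008,0,0,0,0,0,-0.0006,-0.01,0,0,0,0,0,-0.0006,-0.011,0,0,0,0,0,-0.0006,-0.011,0,0])

```text
clock: 27.5
tcp_pos: [0.646, -0.134, 0.1016]
eef_rot: [[0.998, -0.063, -0.002], [-0.063, -0.998, 0.006], [-0.002, -0.006, -1.0]]
wrist_force: [-1.7, 10.0, 1.3]
grip_width: 0.153
finger_force: 43.0
```

Emit:
move_arm(rows=[0,0,0,-0.0001,-0.002,0,0,0,0,0,-0.0002,-0.004,0,0,0,0,0,-0.0003,-0.005,0,0,0,0,0,-0.0003,-0.005,0,0])

```text
clock: 27.9
tcp_pos: [0.646, -0.1343, 0.1019]
eef_rot: [[0.998, -0.064, -0.002], [-0.064, -0.998, 0.014], [-0.003, -0.013, -1.0]]
wrist_force: [-0.3, 22.3, 4.7]
grip_width: 0.156
finger_force: 43.6
```

It stopped dead at 22 N, which is the end wall. I'll relax, tug lightly to test the ridge, then release.

Emit:
move_arm(rows=[0,0,0,0.0003,0.004,0,0,0,0,0,0.0004,0.008,0,0,0,0,0,0.0004,0.009,0,0,0,0,0,0.0004,0.009,0,0])

```text
clock: 28.3
tcp_pos: [0.646, -0.1338, 0.1015]
eef_rot: [[0.998, -0.062, -0.002], [-0.062, -0.998, 0.0], [-0.002, -0.0, -1.0]]
wrist_force: [-2.8, 2.0, -1.8]
grip_width: 0.154
finger_force: 42.6
```

Emit:
move_arm(rows=[0,0,0,0.0001,0.001,0,0,0,0,0,0.0001,0.002,0,0,0,0,0,0.0001,0.002,0,0])

```text
clock: 28.6
tcp_pos: [0.6461, -0.1328, 0.1017]
eef_rot: [[0.998, -0.062, -0.002], [-0.062, -0.998, -0.002], [-0.001, 0.002, -1.0]]
wrist_force: [-2.5, -2.4, -2.3]
grip_width: 0.152
finger_force: 42.5
```

The ridge holds against the tug. I'll nudge the lid home again, release and retreat.

Emit:
move_arm(rows=[0,0,0,0,-0.004,0,0,0,0,0,0,-0.006,0,0,0,0,0,0,-0.003,0,0,0,0,0,0,-0.002,0,0,0,0,0,0,-0.002,0,0.4,0,0,0,0,-0.002,0,0.45,0,0,0,0,-0.002,0,0.45,0,0,0,0,-0.002,0.03,0.45,0,0,0,0,-0.002,0.07,0.45,0,0,0,0,-0.002,0.11,0.45,0,0,0,-0.08,-0.002,0.14,0.45,0,0,0,-0.12,-0.002,0.14,0.45])

```text
clock: 29.8
tcp_pos: [0.5531, -0.1347, 0.242]
eef_rot: [[0.998, -0.061, 0.009], [-0.061, -0.998, -0.003], [0.009, 0.003, -1.0]]
wrist_force: [-0.8, 0.3, 0.1]
grip_width: 0.449
finger_force: 0.0
```

Emit:
move_arm(rows=[0,0,0,0,0,0,0.45,0,0,0,0,0,0,0.45,0,0,0,0,0,0,0.45])

```text
clock: 30.1
tcp_pos: [0.5522, -0.1342, 0.2388]
eef_rot: [[0.998, -0.062, 0.003], [-0.062, -0.998, -0.001], [0.003, 0.001, -1.0]]
wrist_force: [1.1, -0.3, -0.6]
grip_width: 0.448
finger_force: 0.0
```

Run:
```python
from h import *
s=manip.observe(); print(s["clock"],s["tcp_pos"],s["wrist_force"])
c=cap("wrist"); cv2.imwrite("pics/w6.png",c["image"][:,:,::-1]); W=pts(c)
o=np.array([.6387,-.2199]); ex=np.array([-.061,-.998]); ey=np.array([.998,-.061])
B=np.stack([(W[...,:2]-o)@ex,(W[...,:2]-o)@ey,W[...,2]],-1)*1e3
k=(B[...,2]>85)&(B[...,2]<105)&(abs(B[...,1])<35)&(abs(B[...,0]+90)<40); print("bar x",np.percentile(B[k][:,0],[1,50,99]))
for x in range(60,100,3):
    k=(abs(B[...,0]-x)<1.5)&(abs(B[...,1])<30); print(x,np.median(B[k][:,2]).round(1) if k.sum()>3 else None,end="; ")
```

```text
30.1 [ 0.55220779 -0.13415966  0.2388486 ] [ 1.05036824 -0.27162504 -0.56710163]
bar x [-93.1789742  -86.28524595 -79.64569197]
60 75.7; 63 75.6; 66 75.6; 69 75.6; 72 75.5; 75 75.6; 78 75.6; 81 75.5; 84 75.8; 87 80.4; 90 81.6; 93 81.4; 96 None; 99 None;
```

View pics/w6.png

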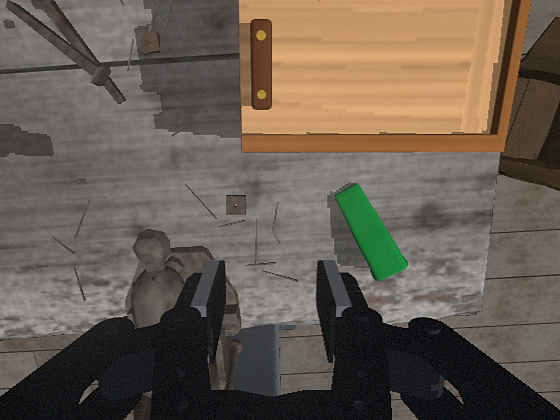

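The lid's leading edge meets the end wall at (500,75) with no gap. The bar centre is at box x −86.4, against −87 at home, and the gripper is clear.

```bash
python3 -c "
from station import manip
print(manip.sign_off())"
```

```text
the job is handed in; nothing more can be done
None
```

The iron wedge is in the box, set down gently, and the lid is fully home and held by the ridge against a light tug; I handed the job in at about 30 s, after regrasping the wedge once on the bench because my first grasp was too low to clear the box lips.

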